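# Snap the reagent carrier's safety hook onto the bracket pin

## Task

Hang the two-bottle reagent carrier on the steel pin of the bench bracket: gently push its safety hook down over the pin until the red latch snaps shut below the pin. Check the catch with a light upward tug of about 10 N on the latch, then set the hook back down fully onto the pin and let go, leaving the carrier hanging upright and still. Never load the pin with more than 25 N, and leave the other glassware where it stands.

Things in the scene. Friction and masses are not known exactly. Their poses are not given: they have to be found in the camera images.
- hook_grip (a point): Centre of the blue grip tab on top of the loose reagent carrier (about 0.42 kg, +-20 %), to be grasped from above. Tab 16 mm along this frame's x, 26 mm along y, 49 mm high: its top is 22 mm above this point, its foot (the steel hook's top) 26 mm below. z up. Centre of mass below the tab's middle, within 3 mm. All carrier points share these axes.
- hook_seat (a point): Where the pin's axis lies when the hook sits fully down on the pin: in the middle of the hook, 43.5 mm below hook_grip, 196.5 mm above the tray's underside. Same axes as hook_grip; the pin runs along y.
- hook_nose (a point): Lowest edge of the hook's flared nose, x = +23 mm, 145 mm above the carrier's underside. The hook is an upside-down U in the x-z plane, 20 mm wide along y, mouth down: spine at -x, nose at +x (inner face x = +11 mm, flared outwards at its foot). Between bottle tops and nose is a window 65 mm high where the pin can come in under the mouth, along y or from the +x side.
- carrier_base (a point): Middle of the carrier's underside, 240 mm below hook_grip; it starts standing on the bench. Steel tray 136 (x) by 56 (y) mm with two capped bottles, tops 80 mm up. A steel spine (inner face at x = -11 mm, 20 mm wide along y) rises from the tray to the hook. The carrier may hang either way round.
- latch (a joint): Red sprung latch across the mouth, rad: 0 shut, to 1.5 as it swings up into the hook. Hinged in the spine 31.5 mm below hook_seat at x = -14 mm, 24 mm long. The entering pin lifts it (6 to 12 N push, more than the carrier's weight); it snaps shut once the pin is 2 to 5 mm from the seat. Then the hook can rise about 22 mm until the latch stops on the pin's underside; it cannot open outwards.
- bracket: Fixed bracket: aluminium post 60 mm wide, 269 mm high on a steel base plate. Origin at bench height below the post's front face; +x is the way the pin points, z up. Horizontal steel pin 14 mm in diameter out of that face along +x: a blue clamp plate (44 mm square) takes the first 6 mm, the free length runs from 6 to 88 mm, then a brass end collar 22 mm in diameter to 94 mm.
- pin_mark (a point): Nominal middle of the pin, on the bracket's centre line, 50 mm out from the post's face, 225 mm above the bench; axes as the bracket (x along the pin). The clamp is height-adjustable in a slot: the real pin axis lies up to 10 mm above or below this mark (true sideways), to be found by feel or sight; it does not move under load.
- wash_bottle_mid (a point): Middle of a loose capped pale-yellow wash bottle, 64 mm in diameter, 140 mm high, upright. Leave it alone.
- beaker_mid (a point): Middle of a loose open pale-blue beaker, 70 mm in diameter, 85 mm high, upright. Leave it alone.
- jar_mid (a point): Middle of a loose amber jar with black cap, 56 mm in diameter, 65 mm high, upright. Leave it alone.

How it is judged:
On the way, in this order (a step that is already met when the one before it is completed fails the run):
1. the hook is over the pin with its latch shut behind it (z of hook_seat in the frame of pin_mark between -0.0115 and 0.0115 m and y of hook_seat in the frame of pin_mark between -0.01 and 0.01 m and x of hook_seat in the frame of pin_mark between -0.035 and 0.035 m and value of joint latch below 0.12 rad), for 0.2 s.
2. the hook is tugged up so that the shut latch bears on the pin with at least 4 N (z of hook_seat in the frame of pin_mark between 0.0115 and 0.034 m and value of joint latch below 0.12 rad and contact force between carrier and bracket above 4 N), for 0.2 s.
At the end, for the whole second after the job is handed in: The carrier hangs released and still (under 30 mm/s, within 10 degrees of upright) with the hook seated on the pin (seat within 11.5 mm in height and 10 mm sideways of the pin mark, within 35 mm along the pin) and the latch shut (under 0.12 rad) (all of step 1 and angle between hook_seat's own z axis and vertical below 0.17 rad and contact force between carrier and bracket above 2 N and linear speed of carrier below 0.03 m/s); the robot touches nothing.
It fails at once if the carrier loads the pin or bracket with more than 25 N (contact force between carrier and bracket above 25 N).
It fails at once if the wash bottle is moved more than 30 mm (distance of wash_bottle_mid from where it was at the start of the episode above 0.03 m).
It fails at once if the beaker is moved more than 30 mm (distance of beaker_mid from where it was at the start of the episode above 0.03 m).
It fails at once if the jar is moved more than 30 mm (distance of jar_mid from where it was at the start of the episode above 0.03 m).
It also fails if it takes over 58 s, if anything falls off the work surface, if the arm or the gripper's body presses on something with over 40 N, if the wrist force passes 120 N, or if a joint passes its speed limit or range.

## Robot

A 7-joint arm with a two-finger parallel gripper is mounted at the origin on the work surface. World frame = base frame: x ahead of the robot, y to its left, z up, the work surface at z = 0. Lengths are in m, angles in rad, forces in N, time in s.
With the tool pointing down it reaches from about 0.425 to 0.95 m from the base axis. Payload 4.7 kg.
Tool frame: the origin (TCP) lies on the centre line of the jaws, within the pads' length; the fingertips stand robot.nose_length ahead of it and the grasp point (between the pads) lies 8 mm behind it (robot.nose_length is the distance from the TCP to the fingertips, in m); z points along the fingers, x is the direction in which the jaws open and shut, and the axes are right-handed (so a half turn about z gives the same grasp; the last joint's range is limited). The gripper opens to 85 mm and grips with 20 to 120 N. Pads are 22 mm wide; open, the fingers measure 114 mm over their backs; the gripper's body (76 mm by 85 mm) begins 54 mm behind the grasp point. The pads swing forward as they close: fully open they stand 13 mm farther back than shut.
Start: joints at [-1.191, 0.469, -0.049, 1.532, 0.024, 1.141, -0.082], TCP at [0.268, 0.619, 0.242] pointing down, gripper open.
Joint ranges: [-2.59, 2.59], [-0.33, 1.99], [-1.39, 1.29], [0.1, 2.45], [-1.04, 4.18], [0.21, 1.99], [-2.66, 2.66]. Speed limits (rad/s): [2.57, 2.57, 3.14, 3.14, 3.14, 3.14, 3.14].

## Interface

Orientations are given as [roll, pitch, yaw] about the fixed x, y, z axes, in that order (R = Rz(yaw) Ry(pitch) Rx(roll)).
In Python, from plant import robot gives the robot as it stands. Calls block until the motion is done:
- robot.goto(position, orientation): joint-space move of the TCP to a pose.
- robot.move_straight(position, vel=0.15, attitude=None, contact_N=None): straight line of the TCP; attitude=None keeps the orientation; vel is the mean speed in m/s. With contact_N (N) it stops when the force on the tool has changed by that much, and returns True; else False.
- robot.move_joints(angles): joint-space move.
- robot.grip(opening, strength=None): opening from 0.0 (shut) to 1.0 (fully open); strength is the grip in N (None keeps the last); returns when the fingers have stopped.
- robot.sleep(seconds).
- robot.inverse_kinematics(position, orientation): joint angles nearest the present ones, or None.
- robot.sense(): the state.
- robot.grab_frame(name): name is "side" or "top"; returns a dict with "image" (480x640x3 uint8, red, green, blue), "range_z" (480x640 float32, m along the optical axis (not along the pixel's ray), 0 where there is no reading), "fx", "fy", "cx", "cy" (pixels), "R" (3x3) and "t" (3): a world point X has camera coordinates R X + t. Camera axes: x right, y down, z forward; pixel columns grow to the right and rows downward; lengths in m; the calibration is good to about 2 mm. A picture is of the moment at which its call begins.
A pose or a line that the arm cannot do raises robot.IKError and nothing moves.
- robot.close_job(): hands the job in, once; it reports no verdict.
The state is a dict: "t": time; "joint_pos": joint angles; "joint_velocities": joint speeds; "effort": joint torques, N m; "tcp_pos": TCP position; "tcp_rot": TCP orientation; "wrist_force": force on the tool from outside, world axes, zero at the start; "torque": the same for the moment, N m; "opening": opening from 0.0 (shut) to 1.0 (fully open).
Only numpy, scipy, OpenCV 4.12 (cv2) and the standard library are available. Lean on these libraries where they do the work, as an engineer would, in place of code of your own. Each camera call takes 0.05 s, during which the arm holds its last target.

## Working session

There is one attempt and no reset: what is moved stays moved. The work goes in short steps, each a Python script; the robot and the scene stay as the last script left them, time stands still between calls to the robot, and variables do not carry over. Pictures are saved under pics/ and viewed, and the job is handed in when it is done.

```bash
ls; mkdir -p pics; python3 - <<'E'
from plant import robot
import cv2,numpy as np
s=robot.sense();print({k:np.round(v,3) for k,v in s.items()},robot.nose_length)
for n in("side","top"):
    f=robot.grab_frame(n);cv2.imwrite(f"pics/{n}0.png",f["image"][:,:,::-1]);np.savez(f"{n}0.npz",**f)
    print(n,f["fx"],f["fy"],f["cx"],f["cy"],f["R"],f["t"],-f["R"].T@f["t"])
E
```

```text
pics
{'t': np.float64(0.0), 'joint_pos': array([-1.191,  0.469, -0.049,  1.534,  0.024,  1.141, -0.082]), 'joint_velocities': array([ 0.   ,  0.002, -0.001, -0.001,  0.002,  0.001,  0.001]), 'effort': array([-1.0000e-03, -5.1031e+01, -4.7000e-02, -2.3772e+01,  1.1000e-02,
        7.0000e-03, -0.0000e+00]), 'tcp_pos': array([0.268, 0.619, 0.241]), 'tcp_rot': array([3.142e+00, 2.000e-03, 1.162e+00]), 'wrist_force': array([ 0.371,  0.441, -0.178]), 'torque': array([ 0.035, -0.009, -0.037]), 'opening': np.float64(1.0)} 0.011
side 535.294001982554 535.294001982554 324.15291408453663 241.84123650500084 [[-9.78833518e-01 -2.04657046e-01 -6.61708739e-04]
 [-1.10605449e-01  5.31718492e-01 -8.39667720e-01]
 [ 1.72195758e-01 -8.21821719e-01 -5.43100067e-01]] [0.54134158 0.18094875 0.94469833] [0.38722416 0.79094918 0.66536076]
top 588.724574697398 588.724574697398 320.34641629500277 239.38979328937273 [[ 0.02345288 -0.99971384 -0.00471134]
 [-0.99833145 -0.02317119 -0.05289063]
 [ 0.05276633  0.00594392 -0.9985892 ]] [-0.00264422  0.55531734  1.39078888] [0.48106595 0.00195716 1.41818537]
```

View pics/side0.png

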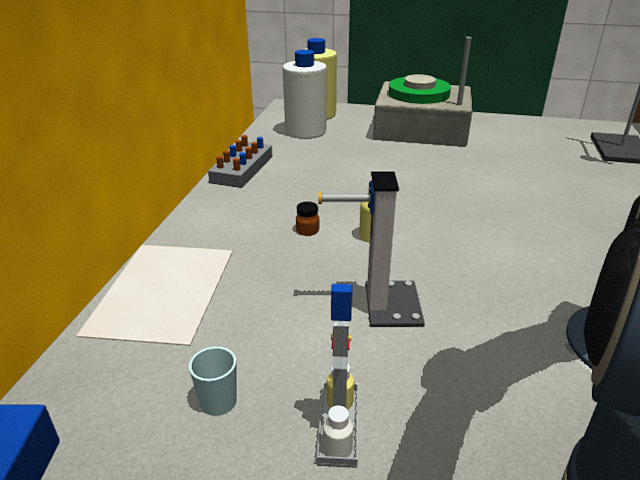

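View pics/top0.png

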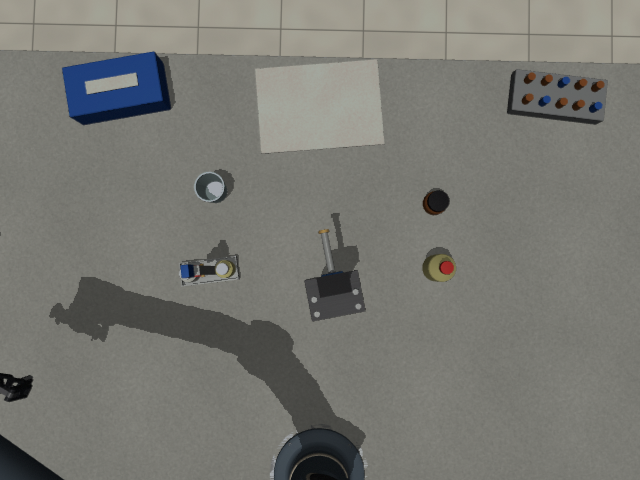

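```bash
cat > h.py <<'E'
import numpy as np,cv2
def load(n): return dict(np.load(n+".npz"))
def cloud(f):
    v,u=np.mgrid[0:480,0:640]; z=f["range_z"]
    c=np.stack([(u-f["cx"])/f["fx"]*z,(v-f["cy"])/f["fy"]*z,z],-1)
    P=(c-f["t"])@f["R"]; P[z==0]=np.nan
    return P
def ray(f,u,v):
    d=np.array([(u-f["cx"])/f["fx"],(v-f["cy"])/f["fy"],1.])@f["R"]
    return -f["R"].T@f["t"],d
def onplane(f,u,v,z):
    o,d=ray(f,u,v); return o+d*(z-o[2])/d[2]
def tri(a,b):
    (o1,d1),(o2,d2)=ray(*a),ray(*b)
    s,_,_,_=np.linalg.lstsq(np.stack([d1,-d2],1),o2-o1,rcond=None)
    p,q=o1+d1*s[0],o2+d2*s[1]; return (p+q)/2,np.linalg.norm(p-q)
def proj(f,X):
    c=f["R"]@np.asarray(X)+f["t"]; return c[0]/c[2]*f["fx"]+f["cx"],c[1]/c[2]*f["fy"]+f["cy"]
E
python3 - <<'E'
from h import *
s,t=load("side0"),load("top0")
def crop(f,x0,x1,y0,y1,n,k):
    cv2.imwrite(f"pics/{n}.png",cv2.resize(f["image"][y0:y1,x0:x1,::-1],None,fx=k,fy=k,interpolation=cv2.INTER_NEAREST))
crop(t,160,370,170,330,"tc",3.8); crop(s,270,430,160,340,"sc",3.3); crop(s,290,390,270,470,"sc2",3)
E
```

```text
(no output)
```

View pics/tc.png

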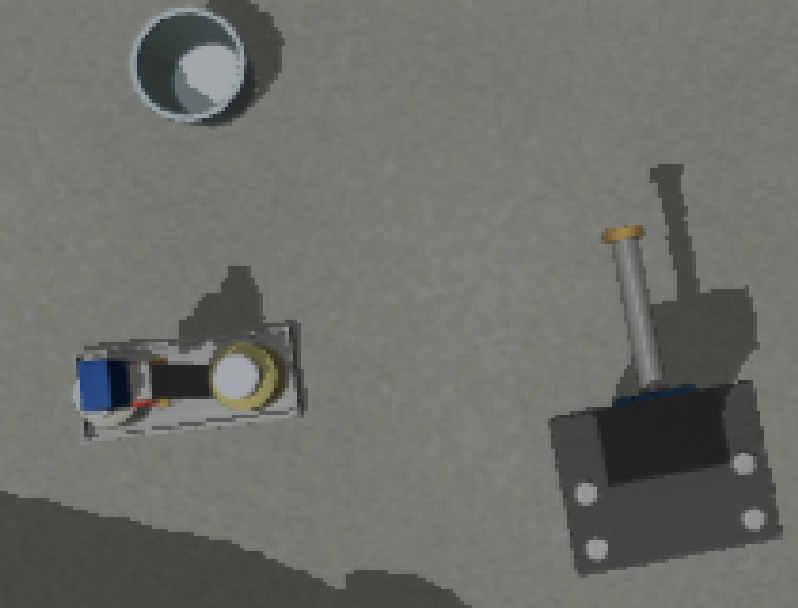

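View pics/sc.png

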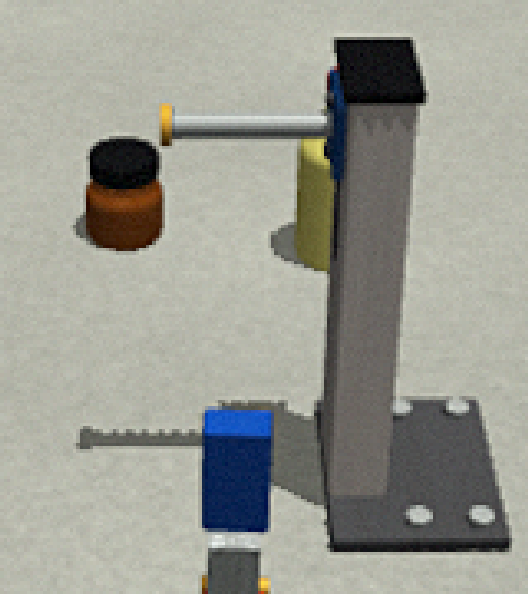

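View pics/sc2.png

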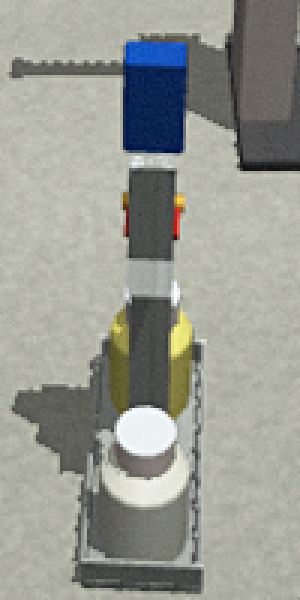

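```bash
python3 - <<'E'
from h import *
s,t=load("side0"),load("top0")
Ps,Pt=cloud(s),cloud(t)
for n,f,P in(("s",s,Ps),("t",t,Pt)):
    hsv=cv2.cvtColor(f["image"],cv2.COLOR_RGB2HSV); H,S,V=[hsv[...,i].astype(int) for i in range(3)]
    m=(H>105)&(H<130)&(S>150)&(P[...,2]>.19)&(P[...,2]<.3)&(P[...,1]>.1)
    q=P[m]; v,u=np.nonzero(m)
    print(n,"tab",m.sum(),"px",u.min(),u.max(),v.min(),v.max(),np.nanpercentile(q,[2,50,98],axis=0).round(4).tolist())
    top=m&(P[...,2]>np.nanpercentile(q[:,2],98)-.004) if n=="s" else m&(P[...,2]>np.nanmax(q[:,2])-.004)
    v,u=np.nonzero(top); r=cv2.minAreaRect(np.stack([u,v],1).astype(np.float32)); print(" top face",r,np.nanmean(P[top],0).round(4)); rw=[onplane(f,*c,.262)for c in cv2.boxPoints(r)]; print(np.round(rw,4).tolist())
# depth columns
for v in range(300,420,6): print(v,Ps[v,341].round(4),s["image"][v,341])
print()
for u in range(178,242,4): print(u,Pt[270,u].round(4),t["image"][270,u])
E
```

```text
s tab 735 px 331 351 284 320 [[0.4609, 0.2713, 0.2159], [0.4725, 0.2827, 0.2443], [0.4848, 0.2855, 0.263]]
 top face ((341.0, 288.5), (9.0, 20.0), 90.0) [0.4731 0.2779 0.2617]
[[0.4872, 0.2728, 0.262], [0.463, 0.2678, 0.262], [0.46, 0.2854, 0.262], [0.4837, 0.2904, 0.262]]
t tab 140 px 181 193 265 276 [[0.4641, 0.2648, 0.2253], [0.4757, 0.2693, 0.2608], [0.4859, 0.2806, 0.2659]]
 top face ((184.6351318359375, 270.810791015625), (11.343530654907227, 7.562353610992432), 80.53767395019531) [0.4763 0.2737 0.2638]
[[0.4838, 0.2833, 0.262], [0.4865, 0.2687, 0.262], [0.4647, 0.2643, 0.262], [0.4619, 0.2788, 0.262]]
300 [0.4726 0.2827 0.247 ] [10 37 83]
306 [0.4724 0.2828 0.2375] [ 5 33 79]
312 [0.4721 0.2835 0.2284] [ 0 29 75]
318 [0.4722 0.2822 0.2174] [ 9 33 79]
324 [0.4708 0.2896 0.2141] [187 193 185]
330 [0.4699 0.2938 0.208 ] [74 78 72]
336 [0.4699 0.2926 0.1968] [73 73 72]
342 [0.4697 0.2928 0.1867] [73 75 72]
348 [0.4695 0.2931 0.1766] [76 75 73]
354 [0.4696 0.2912 0.1641] [63 65 66]
360 [0.4687 0.2956 0.1577] [158 157 155]
366 [0.4679 0.2997 0.1511] [156 162 160]
372 [0.4736 0.2636 
[... 232 characters left out ...]
1 ] [241 244 246]
414 [0.4634 0.3178 0.08  ] [237 241 243]

178 [4.742e-01 3.514e-01 1.000e-04] [118 118 111]
182 [0.4757 0.2793 0.2605] [ 38  70 129]
186 [0.4759 0.2709 0.2629] [ 41  73 133]
190 [0.476  0.2659 0.2504] [ 7 17 35]
194 [0.4761 0.2654 0.2163] [77 79 77]
198 [0.4762 0.2576 0.2147] [133 133 131]
202 [0.4763 0.2555 0.1853] [33 34 33]
206 [0.4764 0.255  0.1454] [35 34 34]
210 [0.4764 0.2559 0.096 ] [34 35 34]
214 [0.4764 0.2565 0.0439] [43 42 37]
218 [0.4768 0.2398 0.0853] [162 166 172]
222 [0.477  0.2318 0.0792] [163 168 173]
226 [0.4772 0.2227 0.0789] [158 162 167]
230 [0.4773 0.2174 0.0554] [140 135  89]
234 [0.4775 0.2124 0.027 ] [55 53 35]
238 [0.4776 0.206  0.0059] [49 49 48]
```

```bash
python3 - <<'E'
from h import *
s,t=load("side0"),load("top0")
Ps,Pt=cloud(s),cloud(t)
pl={}
for n,f,P,roi in(("s",s,Ps,(318,372,185,210)),("t",t,Pt,(315,340,225,275))):
    hsv=cv2.cvtColor(f["image"],cv2.COLOR_RGB2HSV); H,S,V=[hsv[...,i].astype(int) for i in range(3)]
    x0,x1,y0,y1=roi; R=np.zeros((480,640),bool); R[y0:y1,x0:x1]=1
    br=R&(H>10)&(H<30)&(S>110)&(P[...,2]>.15)
    pin=R&(S<70)&(P[...,2]>.2)&(P[...,2]<.25)
    v,u=np.nonzero(pin); print(n,"pin px",pin.sum(),u.min(),u.max(),v.min(),v.max(),np.nanpercentile(P[pin],[2,50,98],axis=0).round(4).tolist())
    vb,ub=np.nonzero(br); print(" collar",br.sum(),ub.mean(),vb.mean(),np.nanmean(P[br],0).round(4))
    # centreline: mean of cross-section per column/row
    c=[]
    if n=="s":
        for k in np.unique(u): 
            w=v[u==k]; c.append((k,(w.min()+w.max())/2,len(w)))
    else:
        for k in np.unique(v):
            w=u[v==k]; c.append(((w.min()+w.max())/2,k,len(w)))
    c=np.array(c); med=np.median(c[:,2]); print(" width",med); c=c[abs(c[:,2]-med)<=1]
    vx,vy,x,y=cv2.fitLine(c[:,:2].astype(np.float32),cv2.DIST_HUBER,0,.01,.01).ravel()
    o,d1=ray(f,x-20*vx,y-20*vy); _,d2=ray(f,x+20*vx,y+20*vy); nn=np.cross(d1,d2); pl[n]=(nn/np.linalg.norm(nn),o)
    print(" ends",c[0],c[-1])
d=np.cross(pl["s"][0],pl["t"][0]); d/=np.linalg.norm(d); d*=np.sign(d[0])
A=np.stack([pl["s"][0],pl["t"][0],[1,0,0]]); b=[pl["s"][0]@pl["s"][1],pl["t"][0]@pl["t"][1],.5]
print("dir",d,"yaw",np.arctan2(d[1],d[0]),"pt@x=.5",np.linalg.solve(A,b))
# post top & tray & base plate in top view
m=(Pt[...,2]>.262)&(Pt[...,2]<.278)&(abs(Pt[...,1])<.1); v,u=np.nonzero(m)
r=cv2.minAreaRect(np.stack([u,v],1).astype(np.float32)); print("post",r,np.round([onplane(t,*c,.269) for c in cv2.boxPoints(r)],4).tolist())
m=(Pt[...,2]>.003)&(Pt[...,1]>.15)&(Pt[...,1]<.36)&(Pt[...,0]>.42)&(Pt[...,0]<.53); m=m.astype(np.uint8)
m=cv2.morphologyEx(m,cv2.MORPH_OPEN,np.ones((2,2)))
v,u=np.nonzero(m); r=cv2.minAreaRect(np.stack([u,v],1).astype(np.float32)); print("tray",r,np.round([onplane(t,*c,.008) for c in cv2.boxPoints(r)],4).tolist())
for nm,(a,b,cc,dd) in dict(beaker=(190,230,168,205),jar=(420,455,185,218),wash=(420,460,250,285)).items():
    q=Pt[cc:dd,a:b].reshape(-1,3); q=q[q[:,2]>.02]; print(nm,np.nanpercentile(q,[1,50,99],axis=0).round(3).tolist())
E
```

```text
s pin px 434 322 370 190 205 [[0.4766, -0.0128, 0.2289], [0.516, -0.001, 0.2383], [0.5542, 0.0091, 0.2426]]
 collar 36 319.9166666666667 196.86111111111111 [0.5578 0.0114 0.2394]
 width 9.0
 ends [322. 197.   9.] [370. 195.   8.]
t pin px 283 318 334 231 274 [[0.4805, -0.0177, 0.2339], [0.5183, -0.0056, 0.2404], [0.5564, 0.0059, 0.2463]]
 collar 23 323.5217391304348 230.7391304347826 [0.5606 0.003  0.2432]
 width 7.0
 ends [324. 233.   7.] [331. 271.   7.]
dir [0.97743288 0.21120374 0.00423734] yaw 0.21280825562995023 pt@x=.5 [ 0.5        -0.00988292  0.23433045]
post ((333.9615478515625, 284.30767822265625), (20.592193603515625, 32.75138854980469), 78.69007110595703) [[0.4674, 0.0157, 0.269], [0.4814, -0.0465, 0.269], [0.4423, -0.0552, 0.269], [0.4284, 0.007, 0.269]]
tray ((219.91452026367188, 275.24774169921875), (83.18172454833984, 37.38179016113281), 1.5074357986450195) [[0.4198, 0.3478, 0.008], [0.5091, 0.3487, 0.008], [0.5085, 0.1491, 0.008], [0.4193, 0.1489, 0.008]]
beaker [[0.633, 0.233, 0.021], [0.673, 0.279, 0.067], [0.7, 0.3, 0.09]]
jar [[0.622, -0.284, 0.024], [0.646, -0.256, 0.063], [0.671, -0.234, 0.071]]
wash [[0.464, -0.294, 0.024], [0.493, -0.256, 0.098], [0.525, -0.234, 0.144]]
```

```bash
python3 - <<'E'
from h import *
s,t=load("side0"),load("top0")
Ps,Pt=cloud(s),cloud(t)
for n,f,P in(("t",t,Pt),("s",s,Ps)):
    for th in(.005,.008):
        m=((P[...,2]>th)&(P[...,1]>.15)&(P[...,1]<.37)&(P[...,0]>.42)&(P[...,0]<.53)).astype(np.uint8)
        if n=="s": m[:,:300]=0
        m=cv2.morphologyEx(m,cv2.MORPH_OPEN,np.ones((3,3)))
        k,l,st,_=cv2.connectedComponentsWithStats(m); i=1+np.argmax(st[1:,4]); m=l==i
        q=P[m]; q=q[q[:,2]<.03]; r=cv2.minAreaRect((q[:,:2]*1000).astype(np.float32)); print(n,th,len(q),r)
    hsv=cv2.cvtColor(f["image"],cv2.COLOR_RGB2HSV); H,S,V=[hsv[...,i].astype(int) for i in range(3)]
    m=(H>105)&(H<130)&(S>150)&(P[...,2]>.19)&(P[...,2]<.3)&(P[...,1]>.1)
    q=P[m]; side=q[(q[:,2]<.255)]
    p=np.polyfit(side[:,0],side[:,1],1); print("tab face slope",p[0],"resid",np.std(side[:,1]-np.polyval(p,side[:,0])),len(side), "y@.4745",np.polyval(p,.4745))
    r=cv2.minAreaRect((q[:,:2]*1000).astype(np.float32)); print(r)
    sp=(P[...,2]>.1)&(P[...,2]<.205)&(abs(P[...,0]-.473)<.012)&(P[...,1]>.24)&(P[...,1]<.3); 
    g=P[sp]; p=np.polyfit(g[:,0],g[:,1],1); print("strip",len(g),p)
E
```

```text
t 0.005 144 ((475.34759521484375, 274.3763122558594), (55.64326477050781, 136.56317138671875), 8.122358322143555)
t 0.008 45 ((472.79547119140625, 276.47216796875), (41.93907165527344, 130.85498046875), 5.036359786987305)
tab face slope 0.14667704319487931 resid 0.0004076129652879068 43 y@.4745 0.2663948160350853
((474.73333740234375, 273.0964050292969), (22.985183715820312, 15.373865127563477), 6.920093059539795)
strip 99 [-0.21218169  0.35721077]
s 0.005 1309 ((473.0917663574219, 276.4660949707031), (55.91952133178711, 137.6792755126953), 8.156428337097168)
s 0.008 686 ((473.1212158203125, 276.4693298339844), (55.33893966674805, 137.75997924804688), 8.252351760864258)
tab face slope 0.13052670827174162 resid 0.0009223531884627827 498 y@.4745 0.28333650830062923
((473.4306335449219, 277.9034118652344), (24.912965774536133, 16.67462730407715), 10.42153263092041)
strip 647 [-0.08877086  0.33039515]
```

```bash
python3 - <<'E'
from plant import robot
import numpy as np
from h import *
pi=np.pi
# feasibility for both yaws
u=np.array([np.cos(.213),np.sin(.213)]); 
for sgn in(1,-1):
    out=[]
    for p,y in(([.4742,.2752,.33],.142),([.4742,.2752,.232],.142),([.523+.1*u[0],-.004+.1*u[1],.345],.213),([.523,-.004,.345],.213),([.523,-.004,.265],.213)):
        q=robot.inverse_kinematics(p,[pi,0,y+sgn*pi/2]); out.append(None if q is None else np.round(q,2).tolist())
    print(sgn,*out,sep="\n")
E
```

```text
1
[-0.61, 0.19, 0.0, 1.72, -0.0, 1.23, 1.11]
[-0.58, 0.27, -0.02, 1.85, 0.01, 1.02, 1.1]
[-0.31, 0.31, 0.28, 1.54, -0.09, 1.3, 1.77]
[-0.42, 0.14, 0.39, 1.77, -0.05, 1.25, 1.77]
[-0.37, 0.2, 0.35, 1.88, -0.08, 1.08, 1.79]
-1
[-1.07, 0.2, 0.56, 1.74, -0.11, 1.23, -1.91]
[-1.06, 0.3, 0.57, 1.88, -0.19, 1.02, -1.84]
[-0.6, 0.35, 0.69, 1.56, -0.23, 1.31, -1.24]
[-0.71, 0.15, 0.73, 1.78, -0.11, 1.25, -1.31]
[-0.68, 0.23, 0.73, 1.89, -0.17, 1.08, -1.24]
```

```bash
python3 - <<'E'
from plant import robot
import numpy as np
from h import *
pi=np.pi; yc=.142+pi/2
p=robot.sense()["tcp_pos"]
robot.goto([.4742,.2752,.33],[pi,0,yc])
print(robot.sense()["t"],robot.sense()["tcp_pos"])
print(robot.move_straight([.4742,.2752,.232],vel=.1,contact_N=8))
s=robot.sense();print(s["t"],s["tcp_pos"],s["wrist_force"])
robot.grip(0.0,80)
s=robot.sense();print(s["t"],s["tcp_pos"],s["wrist_force"],s["opening"])
for n in("side","top"):
    f=robot.grab_frame(n);cv2.imwrite(f"pics/{n}1.png",f["image"][:,:,::-1])
E
```

```text
1.6167 [0.47364449 0.27633975 0.32975428]
False
2.75 [0.47460671 0.27548545 0.23267493] [-0.69119497 -0.82511467 -0.92300886]
3.3917 [0.47440983 0.27482407 0.23204793] [ 0.50417196 -1.09374261  1.75674077] 0.17746367133413435
```

View pics/side1.png

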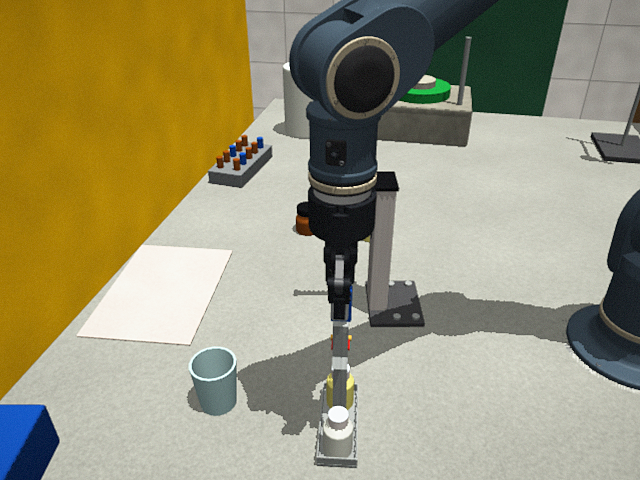

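```bash
python3 - <<'E'
from plant import robot
import numpy as np
from h import *
pi=np.pi
robot.move_straight([.4742,.2752,.3535],vel=.12)
s=robot.sense();print(s["t"],s["tcp_pos"],s["wrist_force"],s["opening"],s["torque"])
robot.move_straight([.601,.013,.3535],vel=.18,attitude=[pi,0,.213+pi/2])
robot.sleep(.5)
s=robot.sense();print(s["t"],s["tcp_pos"],s["tcp_rot"],s["wrist_force"],s["opening"],s["torque"])
for n in("side","top"):
    f=robot.grab_frame(n);cv2.imwrite(f"pics/{n}2.png",f["image"][:,:,::-1]);np.savez(f"{n}2.npz",**f)
E
```

```text
4.6583 [0.47373046 0.27493433 0.35241949] [ 0.48547216 -0.20370132 -4.01030438] 0.17807471131011363 [0.04038449 0.02083646 0.00526656]
6.925 [0.60099455 0.01304275 0.35352996] [3.14153306e+00 1.71822935e-05 1.78387270e+00] [ 0.51536109 -0.16925116 -3.58995178] 0.1796777607927476 [ 0.02130362 -0.04156554  0.03031357]
```

View pics/side2.png

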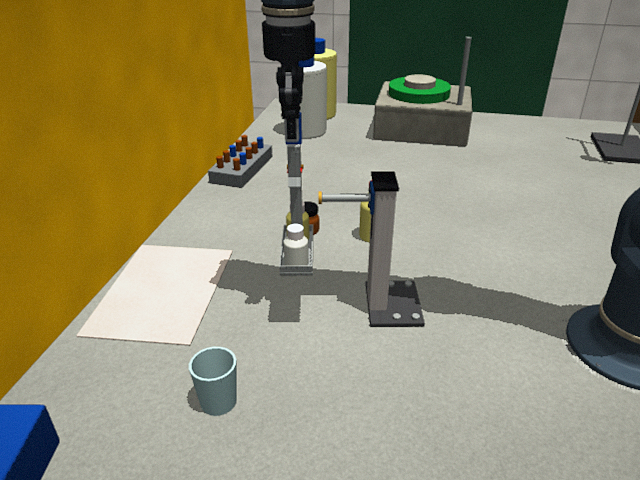

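View pics/top2.png

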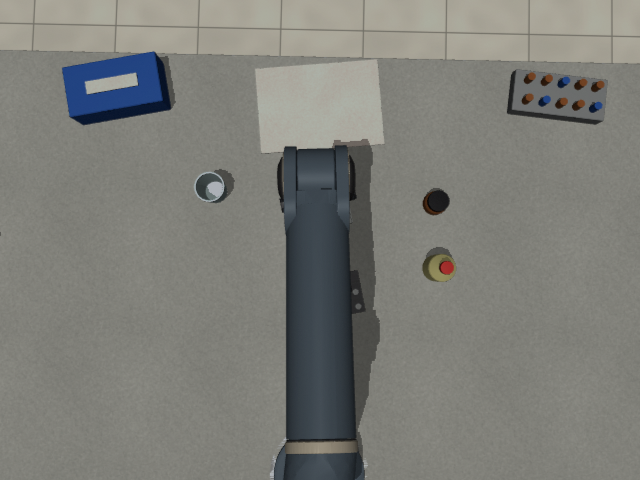

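```bash
python3 - <<'E'
from h import *
s=load("side2"); P=cloud(s)
for v in list(range(142,200,4))+list(range(225,275,6)):
    row=P[v,270:325]; ok=(row[:,0]>.56)&(row[:,0]<.66)&(abs(row[:,1])<.12)&(row[:,2]>.09); q=row[ok]
    u=np.nonzero(ok)[0]+270
    if len(q): print(v,u.min(),u.max(),np.median(q,0).round(4), q[:,0].min().round(4),q[:,0].max().round(4),s["image"][v,int(np.median(u))])
m=(P[...,0]>.55)&(P[...,0]<.66)&(abs(P[...,1])<.12)&(P[...,2]>.1)&(P[...,2]<.14)
m[:, :270]=0
q=P[m];print(len(q),cv2.minAreaRect((q[:,:2]*1000).astype(np.float32)),np.percentile(q[:,2],[1,50]))
E
```

```text
142 286 301 [0.5981 0.0209 0.3381] 0.586 0.6095 [31 48 74]
146 287 300 [0.595  0.0293 0.335 ] 0.5871 0.6065 [118 120 114]
150 287 300 [0.5951 0.0313 0.3287] 0.588 0.6062 [63 63 57]
154 288 300 [0.5956 0.0313 0.3221] 0.5875 0.6042 [78 76 76]
158 288 300 [0.5957 0.03   0.3147] 0.5867 0.6055 [73 76 73]
162 288 300 [0.5959 0.0302 0.308 ] 0.5866 0.6051 [78 78 75]
166 287 303 [0.5941 0.0295 0.3009] 0.5864 0.6148 [74 76 74]
170 288 301 [0.5952 0.0306 0.2944] 0.5865 0.6049 [77 78 75]
174 288 301 [0.5955 0.0305 0.2871] 0.5868 0.6058 [75 75 72]
178 289 301 [0.5947 0.0322 0.2806] 0.586 0.6041 [162 167 164]
182 289 301 [0.5938 0.0355 0.2753] 0.5857 0.6032 [158 163 158]
186 289 301 [0.5929 0.0406 0.2705] 0.584 0.6024 [123 127 123]
190 290 301 [0.6023 0.0026 0.2433] 0.5935 0.6113 [58 66 64]
194 290 301 [0.6023 0.0037 0.2356] 0.5923 0.6113 [65 68 66]
198 291 301 [0.6012 0.0038 0.2281] 0.5927 0.6105 [68 68 67]
225 284 313 [ 0.5921 -0.0122  0.1655] 0.581 0.6401 [249 252 253]
231 283 313 [0.59   0.0563 0.1964] 0.5771 0.6391 [234 238 238]
237 283 313 [0.5879 0.0582 0.1848] 0.575 0.6335 [137 136 128]
243 282 312 [0.584  0.0672 0.1782] 0.5704 0.6272 [241 242 235]
249 281 312 [0.5846 0.0701 0.168 ] 0.5691 0.6258 [127 125 117]
255 281 312 [0.5853 0.0704 0.156 ] 0.5653 0.6208 [132 134 121]
261 280 312 [0.5864 0.0701 0.1435] 0.5607 0.6168 [130 128 119]
267 280 311 [0.586  0.0801 0.1384] 0.5602 0.6111 [62 65 64]
273 280 311 [0.586  0.0807 0.1259] 0.5601 0.6118 [83 83 82]
531 ((599.570556640625, 14.2921142578125), (56.09473419189453, 141.9976043701172), 12.33467960357666) [0.122913   0.12988454]
```

```bash
python3 - <<'E'
from h import *
from scipy.optimize import least_squares
u=np.array([np.cos(.214),np.sin(.214),0]); w=np.array([-u[1],u[0],0])
for n,roi in(("side0",(323,368,188,206)),("side2",(323,368,188,206)),("top0",(318,336,234,270))):
    f=load(n);P=cloud(f);x0,x1,y0,y1=roi
    q=P[y0:y1,x0:x1].reshape(-1,3); q=q[(q[:,2]>.222)&(q[:,2]<.25)&(abs(q[:,1])<.03)]
    r=lambda p:(np.hypot((q-[.523,0,0])@w-p[0]-p[2]*((q-[.523,0,0])@u),q[:,2]-p[1])-.007)*1e3
    o=least_squares(r,[0,.234,0],loss="soft_l1"); b=o.x; y=b[0]/w[1]
    print(n,len(q),"y at x=.523",y.round(5),"z",b[1].round(4),"dyaw",b[2].round(4),"rms",np.sqrt(np.mean(r(b)**2)).round(2))
E
```

```text
side0 401 y at x=.523 -0.00387 z 0.235 dyaw -0.007 rms 1.13
side2 404 y at x=.523 -0.00393 z 0.235 dyaw -0.0055 rms 1.24
top0 255 y at x=.523 -0.00478 z 0.2351 dyaw -0.0012 rms 1.88
```

```bash
cat > st.py <<'E'
from plant import robot
import numpy as np
from h import *
np.set_printoptions(precision=4,suppress=True)
pi=np.pi; ATT=[pi,0,.211+pi/2]
def st(l=""):
    s=robot.sense();print(l,round(float(s["t"]),2),s["tcp_pos"],"F",s["wrist_force"].round(2),"op",round(float(s["opening"]),4));return s
def look(k):
    f=robot.grab_frame("side");cv2.imwrite(f"pics/side{k}.png",f["image"][:,:,::-1]);np.savez(f"side{k}.npz",**f)
    cv2.imwrite(f"pics/sidec{k}.png",cv2.resize(f["image"][60:280,240:420,::-1],None,fx=2.7,fy=2.7,interpolation=cv2.INTER_CUBIC))
E
python3 - <<'E'
from st import *
print(robot.move_straight([.523,-.0046,.3535],vel=.08,attitude=ATT,contact_N=5)); st()
print(robot.move_straight([.523,-.0046,.333],vel=.05,contact_N=4)); robot.sleep(.3); st()
look(3)
E
```

```text
True
 7.61 [0.5644 0.0044 0.3536] F [ 1.21  0.03 -3.13] op 0.1781
True
 8.22 [0.564  0.0049 0.3497] F [ 4.26 -0.   -1.88] op 0.1765
```

View pics/sidec3.png

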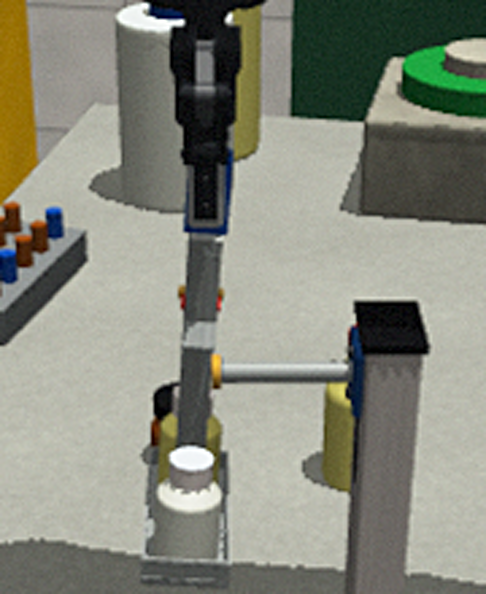

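```bash
python3 - <<'E'
from st import *
u=np.array([np.cos(.211),np.sin(.211),0]); 
robot.move_straight(np.array([.523,-.0046,.3535])+.075*u,vel=.06,attitude=ATT); robot.sleep(.4); s=st(); print(s["torque"])
look(4)
f=load("side4");P=cloud(f)
m=(P[...,0]>.55)&(P[...,0]<.66)&(abs(P[...,1])<.12)&(P[...,2]>.1)&(P[...,2]<.14)
m[:, :270]=0
q=P[m];print(len(q),cv2.minAreaRect((q[:,:2]*1000).astype(np.float32)),np.percentile(q[:,2],[1,50]))
for v in list(range(142,200,6)):
    row=P[v,270:330]; ok=(row[:,0]>.56)&(row[:,0]<.66)&(abs(row[:,1])<.12)&(row[:,2]>.09); q=row[ok]
    print(v,np.median(q,0))
E
```

```text
9.38 [0.5962 0.0111 0.3536] F [ 0.75 -0.91 -3.57] op 0.18
[-0.0172  0.0519 -0.0624]
564 ((607.45654296875, 16.31812286376953), (56.76032638549805, 140.81283569335938), 11.19246768951416) [0.122  0.1303]
142 [0.5949 0.0208 0.3382]
148 [0.5939 0.0283 0.3316]
154 [0.5943 0.0285 0.3212]
160 [0.5939 0.0304 0.3116]
166 [0.5952 0.0279 0.3005]
172 [0.5953 0.0297 0.2903]
178 [0.5961 0.0322 0.2807]
184 [0.5952 0.0377 0.273 ]
190 [0.604  0.0027 0.2433]
196 [0.6054 0.0033 0.2317]
```

View pics/sidec4.png

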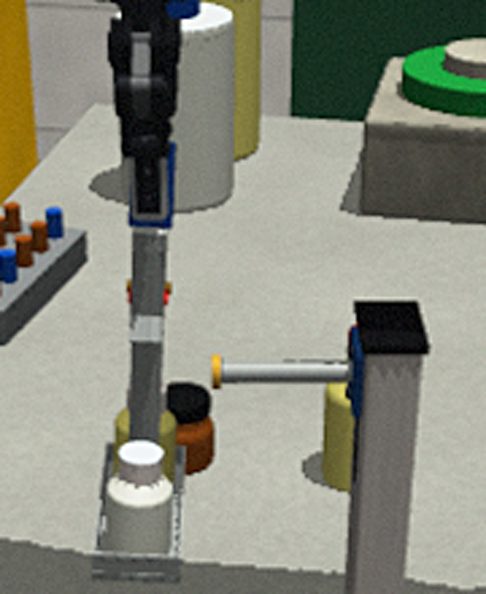

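```bash
cat >> st.py <<'E'
from scipy.spatial.transform import Rotation as Ro
u=np.array([np.cos(.211),np.sin(.211),0]); w=np.array([-u[1],u[0],0]); M=np.array([.523,-.0046,0]); Z=np.array([0,0,1.])
ATT2=(Ro.from_rotvec(.055*w)*Ro.from_euler('xyz',ATT)).as_euler('xyz')
E
python3 - <<'E'
from st import *
robot.move_straight(M+.075*u-.013*w+.3535*Z,vel=.05,attitude=ATT2); robot.sleep(.4); s=st(); print(s["torque"])
look(5)
f=load("side5");P=cloud(f)
m=(P[...,0]>.55)&(P[...,0]<.66)&(abs(P[...,1])<.12)&(P[...,2]>.1)&(P[...,2]<.14)
m[:, :270]=0
q=P[m];r=cv2.minAreaRect((q[:,:2]*1000).astype(np.float32));print(r,np.percentile(q[:,2],[1,50]))
c=np.array(r[0])/1000-[-.0014,.0013]-s["tcp_pos"][:2]; print("tray off along u,w",c@u[:2],c@w[:2])
E
```

```text
10.23 [ 0.599  -0.0014  0.3536] F [ 0.45 -0.09 -3.56] op 0.1727
[-0.0096 -0.0765  0.0135]
((599.4492797851562, 1.5438995361328125), (55.471534729003906, 140.23605346679688), 12.3787202835083) [0.1217 0.1292]
tray off along u,w 0.0022004119921090045 0.0012568431623371705
```

```bash
python3 - <<'E'
from st import *
print(robot.move_straight(M-.013*w+.3535*Z,vel=.06,contact_N=3)); st()
robot.sleep(.3);st();look(6)
E
```

```text
False
 11.68 [ 0.526  -0.0172  0.3534] F [-0.92  0.96 -3.92] op 0.1791
 11.98 [ 0.5258 -0.0173  0.3534] F [ 0.15 -0.16 -3.68] op 0.1751
```

View pics/sidec6.png

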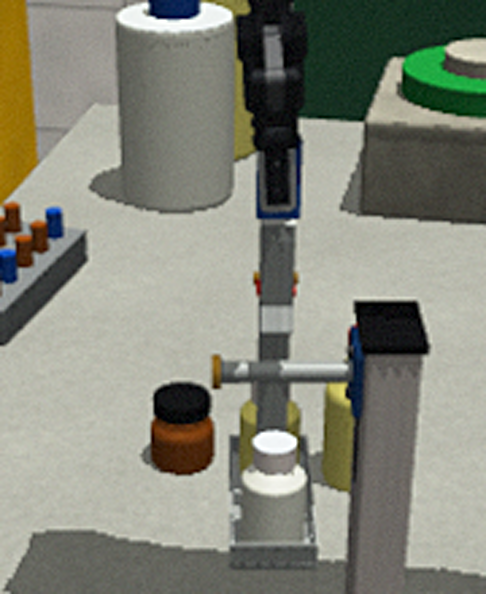

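```bash
python3 - <<'E'
from st import *
print(robot.move_straight(M+.3535*Z,vel=.03,contact_N=2.5)); robot.sleep(.3);s=st();print((s["tcp_pos"]-M)@w)
print(robot.move_straight(M+.008*w+.3535*Z,vel=.012,contact_N=2.5)); s=st("c");print((s["tcp_pos"]-M)@w)
E
```

```text
False
 12.92 [ 0.523  -0.0048  0.3535] F [-0.08  0.76 -3.93] op 0.1774
-0.0001780806472247729
True
c 13.38 [ 0.5217 -0.0012  0.3523] F [ 1.12 -0.75 -3.48] op 0.173
0.0036384219217273786
```

```bash
python3 - <<'E'
from st import *
robot.move_straight(M+.3535*Z,vel=.03); robot.sleep(.3);st()
print(robot.move_straight(M+.315*Z,vel=.04,contact_N=4)); robot.sleep(.2);st("pre")
look(7)
E
```

```text
13.97 [ 0.5229 -0.0045  0.3534] F [ 0.06  0.72 -4.8 ] op 0.1784
False
pre 15.28 [ 0.5231 -0.0046  0.3152] F [ 0.89 -0.45 -4.09] op 0.1799
```

View pics/sidec7.png

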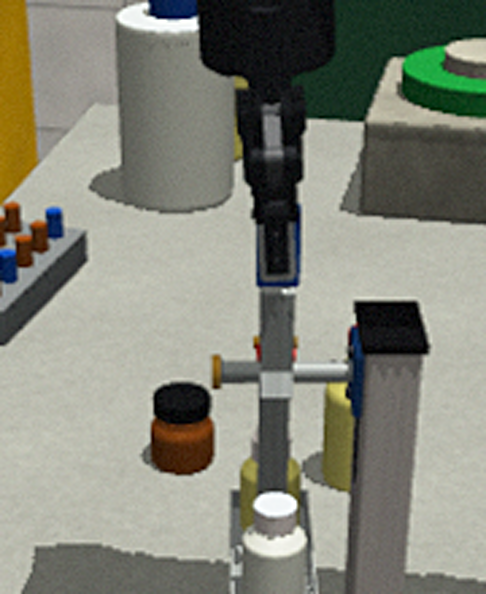

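```bash
python3 - <<'E'
from st import *
F0=robot.sense()["wrist_force"]
z=.315
while z>.268:
    z-=.003
    tot=robot.sense()["wrist_force"]-F0
    c=robot.move_straight(M+z*Z,vel=.015,contact_N=6)
    s=robot.sense(); d=s["wrist_force"]-F0
    print(round(s["t"],2),round(z,4),s["tcp_pos"].round(4),d.round(1),c)
    if np.linalg.norm(d)>14: print("stop");break
look(8)
E
```

```text
15.68 0.312 [ 0.5229 -0.0046  0.3118] [ 0.2 -0.7 -0.7] False
16.02 0.309 [ 0.5234 -0.0047  0.3099] [-1.3 -1.3  6.3] False
16.38 0.306 [ 0.5233 -0.0046  0.3064] [ 0.1 -0.8  8.2] False
16.73 0.303 [ 0.5236 -0.0049  0.3036] [-1.1 -1.7  9.3] False
17.07 0.3 [ 0.524  -0.0057  0.3006] [-0.1 -2.9  8.6] False
17.43 0.297 [ 0.524  -0.0061  0.2973] [ 1.5 -4.9  6.9] False
17.77 0.294 [ 0.5234 -0.0055  0.2939] [ 2.8 -6.2  6.7] False
18.12 0.291 [ 0.523  -0.0055  0.2904] [ 2.4 -5.8  5.5] False
18.48 0.288 [ 0.5226 -0.0055  0.287 ] [ 1.6 -5.5  3.8] False
18.82 0.285 [ 0.5223 -0.0053  0.2838] [ 0.9 -5.7  3. ] False
19.18 0.282 [ 0.5224 -0.005   0.2809] [ 1.9 -6.   1.2] False
19.52 0.279 [ 0.5223 -0.005   0.2777] [ 1.9 -6.6 -0. ] False
19.88 0.276 [ 0.5214 -0.0027  0.2743] [ 0.6 -0.3 -0.4] False
20.23 0.273 [ 0.5227 -0.004   0.2727] [-0.4 -1.6 -1.4] False
20.57 0.27 [ 0.5232 -0.0044  0.2703] [ 0.  -0.3  2. ] False
20.78 0.267 [ 0.5233 -0.0044  0.2702] [-0.8 -0.6  7.8] True
```

View pics/sidec8.png

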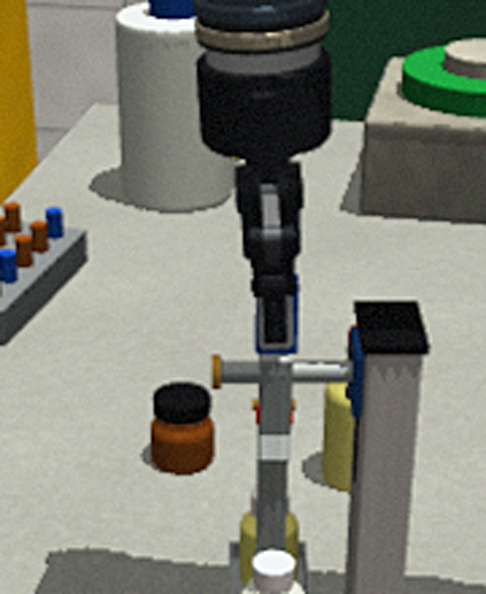

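```bash
python3 - <<'E'
from st import *
robot.sleep(.5); st("seated")
c=robot.move_straight(M+.2715*Z,vel=.01); robot.sleep(.3); st("relaxed")
c=robot.move_straight(M+.287*Z,vel=.03,contact_N=5); print(c); robot.sleep(.2); s=st("up"); F0=s["wrist_force"]
z=.287
while z<.304:
    z+=.0015
    c=robot.move_straight(M+z*Z,vel=.012,contact_N=5); s=robot.sense(); d=s["wrist_force"]-F0
    print(round(s["t"],2),round(z,4),s["tcp_pos"],d.round(1),c)
    if d[2]<-9: break
robot.sleep(.5); s=st("tug"); print(s["wrist_force"]-F0)
look(9)
E
```

```text
seated 21.33 [ 0.5233 -0.0044  0.2701] F [-0.03 -0.34  6.32] op 0.1785
relaxed 22.07 [ 0.5229 -0.0046  0.2714] F [ 0.56  0.44 -3.25] op 0.1813
False
up 22.93 [ 0.5229 -0.0046  0.2868] F [-0.16 -0.07 -3.85] op 0.1782
23.21 0.2885 [ 0.5231 -0.0046  0.2886] [ 0.7 -0.2 -0.3] False
23.48 0.29 [ 0.5231 -0.0046  0.2901] [ 0.   0.7 -0.8] False
23.76 0.2915 [ 0.5231 -0.0046  0.2916] [0.2 1.  0.2] False
24.03 0.293 [ 0.5229 -0.0046  0.293 ] [-1.  -0.2 -0.4] False
24.24 0.2945 [ 0.5217 -0.0046  0.2919] [-0.9  0.5  0.3] True
24.57 0.296 [ 0.5207 -0.0046  0.2919] [ 0.1 -0.3 -0.6] True
24.93 0.2975 [ 0.52   -0.0047  0.2919] [ 0.4 -0.9 -0.1] True
25.3 0.299 [ 0.5193 -0.0047  0.2919] [-0.3 -0.4 -0.1] True
25.71 0.3005 [ 0.5186 -0.0047  0.2919] [ 0.5 -0.1 -0.1] True
26.14 0.302 [ 0.518  -0.0047  0.2918] [-0.3  1.2  0.1] True
26.61 0.3035 [ 0.5173 -0.0047  0.2918] [ 0.1 -0.4 -0.1] True
27.1 0.305 [ 0.5167 -0.0047  0.2918] [-0.7 -0.4 -0.6] True
tug 27.6 [ 0.5163 -0.0047  0.2911] F [-0.04  0.51 -4.46] op 0.1802
[ 0.1192  0.5821 -0.6058]
```

View pics/sidec9.png

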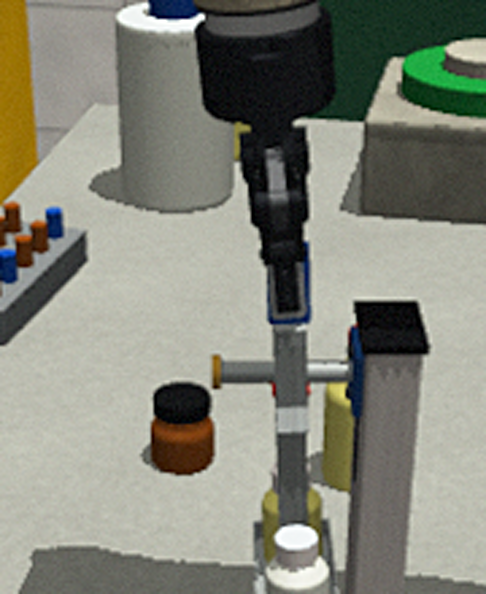

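```bash
python3 - <<'E'
from st import *
s=st();print(s["tcp_rot"],ATT2,s["joint_pos"])
c=robot.move_straight(M+.288*Z,vel=.02,attitude=ATT2); robot.sleep(.3); s=st();print(s["tcp_rot"],s["joint_pos"])
look(10)
f=load("side10");P=cloud(f)
v,uu=np.mgrid[0:480,0:640]
m=(P[...,0]>.46)&(P[...,0]<.6)&(abs(P[...,1])<.12)&(P[...,2]>.045)&(P[...,2]<.075)&(uu<352)&(uu>310)
q=P[m];r=cv2.minAreaRect((q[:,:2]*1000).astype(np.float32));print(r)
c=np.array(r[0])/1000-[-.0014,.0013]-s["tcp_pos"][:2]; print("tray off along u,w",c@u[:2],c@w[:2])
E
```

```text
27.65 [ 0.5163 -0.0047  0.2912] F [-0.65  0.33 -4.23] op 0.1732
[-3.0371 -0.0045  1.7813] [-3.0866  0.      1.7818] [-0.2267  0.2166  0.1776  1.7887 -0.0272  1.2436  1.7405]
 28.48 [ 0.5231 -0.0046  0.288 ] F [ 1.11 -0.81 -3.61] op 0.1761
[-3.0866  0.      1.7819] [-0.2253  0.2049  0.1765  1.8081 -0.0291  1.1862  1.742 ]
((527.17919921875, -0.9362106323242188), (49.70561981201172, 140.01025390625), 9.447830200195312)
tray off along u,w 0.005886698014537747 0.0011266542475394557
```

View pics/sidec10.png

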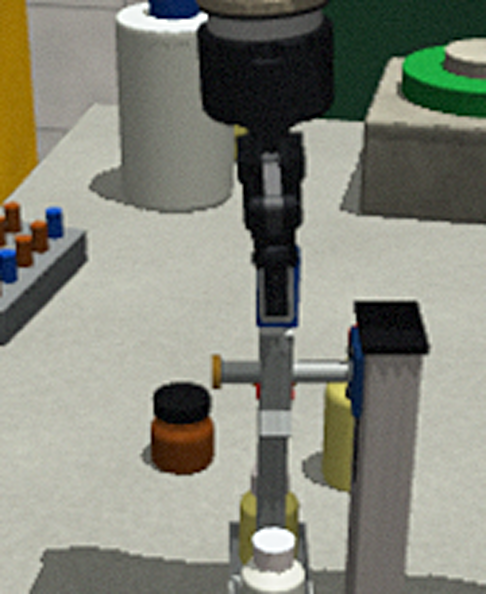

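```bash
python3 - <<'E'
from st import *
F0=np.mean([robot.sense()["wrist_force"] for _ in range(3)],0); F0[2]=-3.8
robot.move_straight(M+.2925*Z,vel=.02,attitude=ATT2)
z=.2925; ok=0
while z<.303:
    z+=.0007
    robot.move_straight(M+z*Z,vel=.01,attitude=ATT2); robot.sleep(.08); s=robot.sense(); d=s["wrist_force"]-F0
    print(round(s["t"],2),round(z,4),s["tcp_pos"],d.round(1))
    if d[2]<-8.5: break
for _ in range(4):
    robot.sleep(.15); s=robot.sense(); print((s["wrist_force"]-F0).round(1))
look(11)
E
```

```text
29.23 0.2932 [ 0.523  -0.0046  0.293 ] [ 0.   0.5 -1.9]
29.57 0.2939 [ 0.5229 -0.0046  0.2932] [ 0.7  0.5 -8.4]
29.9 0.2946 [ 0.5227 -0.0046  0.2935] [  2.9   0.7 -16.4]
[  4.   -0.5 -18.8]
[  4.6   0.9 -21.1]
[  3.7  -0.2 -21.3]
[  4.8  -0.5 -21.7]
```

View pics/sidec11.png

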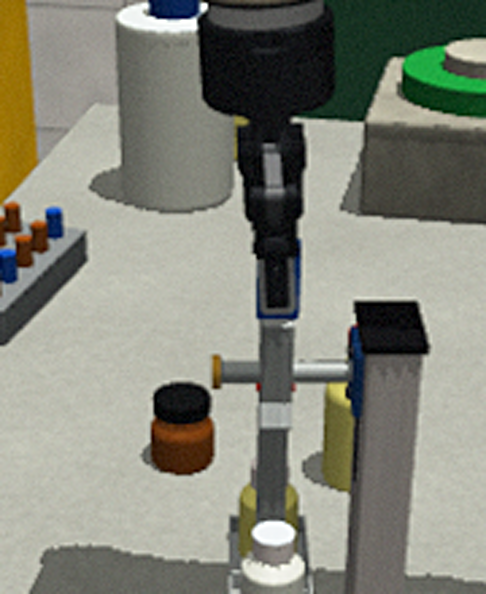

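```bash
python3 - <<'E'
from st import *
robot.move_straight(M+.285*Z,vel=.03,attitude=ATT2); st("off")
robot.move_straight(M+.2725*Z,vel=.03,attitude=ATT2); robot.sleep(.2); st()
for z in(.2718,.2712,.2707,.2703,.27):
    robot.move_straight(M+z*Z,vel=.01,attitude=ATT2); robot.sleep(.1); s=st(z)
    if s["wrist_force"][2]>-2: break
look(12)
E
```

```text
off 31.02 [ 0.5235 -0.0046  0.2865] F [-0.75 -0.04 -4.  ] op 0.1799
 31.78 [ 0.5231 -0.0046  0.2727] F [-0.65  0.64 -4.  ] op 0.1742
0.2718 32.13 [ 0.523  -0.0046  0.2718] F [-0.18 -0.11 -3.89] op 0.1789
0.2712 32.48 [ 0.523  -0.0046  0.2712] F [ 0.13 -0.59 -4.03] op 0.1746
0.2707 32.83 [ 0.523  -0.0046  0.2707] F [ 0.18 -0.41 -3.2 ] op 0.174
0.2703 33.18 [ 0.5231 -0.0046  0.2704] F [ 0.35  0.51 -3.22] op 0.1793
0.27 33.53 [ 0.5231 -0.0046  0.2703] F [-0.58 -0.49 -0.86] op 0.1802
```

View pics/sidec12.png

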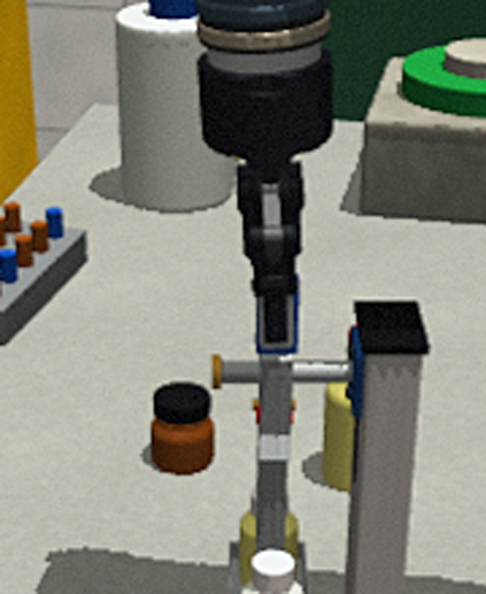

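```bash
python3 - <<'E'
from st import *
robot.grip(0.3); st("rel"); robot.sleep(.3); robot.grip(.7); look(13)
robot.move_straight(M+.36*Z,vel=.06,attitude=ATT2,contact_N=4); robot.sleep(.3); st()
look(14)
E
```

```text
rel 33.85 [ 0.5233 -0.0046  0.2703] F [-0.2   0.13  0.14] op 0.3029
 36.58 [ 0.523  -0.0046  0.3599] F [-0.46  0.45 -0.24] op 0.7008
```

View pics/sidec14.png

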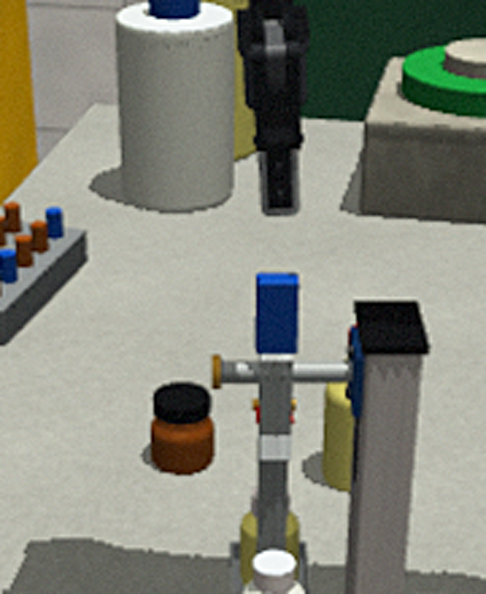

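```bash
python3 - <<'E'
from st import *
robot.sleep(.7); look(15)
for k in(14,15):
    f=load(f"side{k}");P=cloud(f);hsv=cv2.cvtColor(f["image"],cv2.COLOR_RGB2HSV)
    m=(hsv[...,0]>105)&(hsv[...,0]<130)&(hsv[...,1]>150)&(P[...,2]>.2)&(P[...,2]<.33)&(abs(P[...,1])<.05)&(P[...,0]>.49)
    v,x=np.nonzero(m);print(k,x.mean(),v.mean(),np.percentile(P[m],[2,50,98],axis=0).tolist())
d=np.abs(load("side14")["image"].astype(int)-load("side15")["image"])[150:330,315:350];print("diff",d.mean(),d.max())
E
```

```text
14 341.8919540229885 175.69425287356322 [[0.5105930003053932, -0.0037164067438648423, 0.2528151027620882], [0.522068398182168, 0.004416066563198522, 0.2791407714504961], [0.5334680223790788, 0.008622844977213504, 0.3007040017962444]]
15 341.9193548387097 175.6889400921659 [[0.5106055207624386, -0.0029659195822760893, 0.2526758415716512], [0.5218862827968588, 0.0045878826816674705, 0.2792756539716452], [0.5334794729321529, 0.008728768718785666, 0.3007694554410581]]
diff 3.164867724867725 31
```

View pics/side15.png

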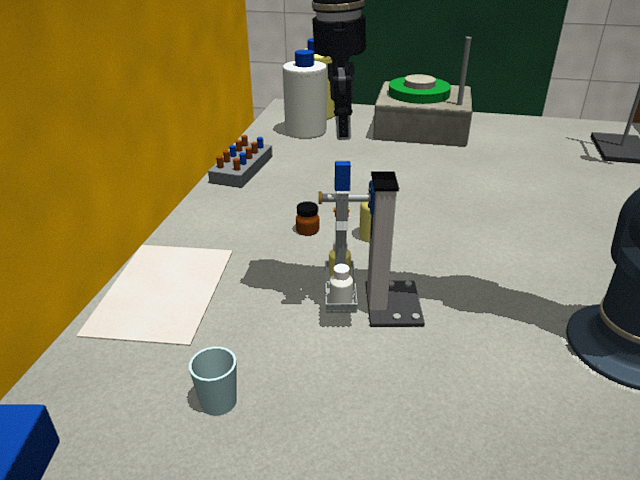

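```bash
python3 - <<'E'
from st import *
robot.close_job()
E
```

```text
the job is handed in; nothing more can be done
```

I hung the carrier on the pin, tugged the latch, set the hook back down, let go and handed the job in. No verdict is reported. The clock read about 37 s of the 58 s allowed. The tug was harder than intended: about 22 N at the wrist instead of 10 N.

**How it went**
- **Pin height:** two camera views put the pin at about 0.234 m, roughly 9 mm above its mark. Touching down on it confirmed this.
- **First approach failed:** sliding the carrier along the pin ran the spine into the brass end collar. The contact was light, about 5 N, and tilted the carrier about 3° in the grip. I backed off, corrected the tilt and came in again 13 mm to the nose side.
- **Closing the latch:** pushing down took at most about 10 N. The latch appeared to snap shut about 5 mm above the seat, because the sideways force dropped there.

**Last checks**
- **Tug:** the latch stopped the hook after it rose about 22–23 mm and held. The arm kept building force while it held position. By the wrist readings, which I took about every 0.15 s, the pin load stayed under the 25 N limit, but with only about 3 N to spare.
- **Final state:** the carrier hangs released, looks upright, and did not move between pictures about 0.7 s apart. The seat is about 8–9 mm above the mark, inside the 11.5 mm limit. The gripper is clear, about 9 cm above its release height.
- **Latch:** I judged it shut from the force readings and the tug. Its angle cannot be read from the images.
- **Other glassware:** the beaker, jar and wash bottle look unmoved in the last side picture, though the wash bottle is mostly hidden there. I compared them by eye only.

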